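# Snap a wafer carrier home in its nest with the seating tool

## Robot

A 6-joint arm with a two-finger parallel gripper is mounted at the origin on a cart in front of the work surface, level with it; the furniture and walls round the work are solid. World frame = base frame: x ahead of the robot, y to its left, z up, the work surface at z = 0. Lengths are in mm, angles in degrees, forces in N, time in s.
With the tool pointing down it reaches from about 300 to 850 mm from the base axis. Payload 4.2 kg.
Tool frame: the origin (TCP) lies between the finger pads; the fingertips stand 11 mm ahead of it and the grasp point (between the pads) lies 8 mm behind it (env.tips_ahead is the distance from the TCP to the fingertips, in mm); z points along the fingers, y is the line along which they close (so a half turn about z gives the same grasp; the last joint's range is limited). The gripper opens to 91 mm and grips with 3 to 60 N. Pads are 32 mm wide; open, the fingers measure 118 mm over their backs; the gripper's body (76 mm by 178 mm) begins 60 mm behind the grasp point.
Start: joints at [-70.474, 18.312, 89.639, -0, 72.044, -1.146], TCP at [202.992, -537.993, 224.976] pointing down, gripper open.
Joint ranges: [-177.97, 177.97], [-48.28, 115.42], [12.27, 149.76], [-77.06, 257.06], [2.81, 150.46], [-146.56, 146.56]. Speed limits (degrees/s): [147.25, 147.25, 180, 180, 180, 180].

## Interface

Orientations are given as [roll, pitch, yaw] about the fixed x, y, z axes, in that order (R = Rz(yaw) Ry(pitch) Rx(roll)).
In Python, from workcell import env, cams gives the robot as it stands.
- The arm moves only by the tool step_arm, never from a script. Its arguments are lists of equal length, an entry for each row: "linear": the shift along the tool's x, y, z in units of 30 cm (1.0 is 30 cm), a list of three; "turn": the turn about the tool's z in units of 360 degrees (1.0 is 360 degrees). In form: {"linear": [[tx, ty, tz], ...], "turn": [turn, ...]}. A call has 1 to 20 rows; each row is the pose to reach, as a shift and turn from the pose commanded when the call began, along the tool's axes at that moment, turning the shorter way round; what a row does not reach only later rows make up. A row lasts 1/8 s, in which the tool goes at most 62.5 mm and 10.7 degrees, less where a joint would pass 70% of its speed; a pose out of reach is approached as far as the arm can. A call with a number of a shift or a turn outside -1 to 1 is refused whole. A call with a gripper value outside its range is refused whole. "fingers" is the closure, from -1 (fully open) to 1 (shut), so that 0 is half open, set as the call begins (left out, the last holds). The fingers move at their own pace and stop on an object; "force" is the grip in N (left out, the last holds). Time passes only in rows, so rows that repeat a pose let the fingers close. It gives the time, the measured TCP pose, the force, the opening and the grip force at its end, in the units of the state.
- env.state(): the state, without advancing time (a new reading comes with each control period).
- cams.grab_frame(name): name is "scene" or "top" or "wrist"; returns a dict with "color" (384x512x3 uint8, blue, green, red), "fx", "fy", "cx", "cy" (pixels), "extrinsics" (4x4, takes a point from camera to world coordinates); the wrist camera has in their place "tool_from_camera" (4x4, takes a point from camera to tool coordinates, whose origin is the TCP and whose axes are the flange's). Camera axes: x right, y down, z forward; pixel columns grow to the right and rows downward; lengths in mm; the calibration is good to about 2 mm. A picture is of the moment at which its call begins: read the wrist's pose just before it. There is no depth.
- env.job_done(): hands the job in; it is judged then, once.
The state is a dict: "time_s": time; "qpos": joint angles; "qvel": joint speeds; "effort": joint torques, N m; "ee_pos": TCP position; "ee_rot": TCP orientation; "force": force on the tool from outside, world axes, zero at the start; "torque": the same for the moment, N m; "gripper_width": finger opening in mm; "gripper_force": force on a finger pad.
Only numpy, scipy, OpenCV 4.12 (cv2) and the standard library are available. Lean on these libraries where they do the work, as an engineer would, in place of code of your own. Each camera call takes 0.05 s, during which the arm holds its last target. There are 200 camera calls.

## Task

The blue wafer carrier lies started in the mouth of its snap-in nest. Take the orange seating tool out of its stand and with its foot press the carrier straight down past the three spring balls until it bears firmly on the floor of the nest, with at least 10 N but never more than 30 N because of the wafer inside, and never touch the carrier with the gripper. Then put the tool upright back in its stand, leaving the carrier flat and fully home and the other things as they are.

Things in the scene. Friction and masses are not known exactly. Their poses are not given: they have to be found in the camera images.
- nest: Fixed nest: 112 x 112 x 8 mm aluminium base plate with an upright grey ring on it (outside 82 mm, bore 66 mm, rim 42 mm above the worktop). Three steel spring balls, 16 mm, stick into the bore 120 degrees apart, centres 30.5 mm above the worktop; they carry the carrier at the start and catch over its top rim once it is home. Origin: centre of the underside, on the bore axis; z up.
- carrier: Blue round wafer carrier, 63 mm diameter, 12 mm thick, about 30 g, flat top. It starts level on the spring balls: underside about 35 mm above the worktop, top 47 mm (5 mm proud of the ring). Home, its underside is 12 mm and its top 24 mm above the worktop: about 23 mm of travel. Origin: centre of its underside; z up through its top.
- pusher_grip (a point): Centre of the orange round handle (26 mm diameter, 50 mm long, small knob on top) of the seating tool, about 180 g, z up along the tool. It starts upright in its stand, hanging by its aluminium collar (46 mm diameter, 6 mm thick) on the stand's rim; this point is 31 mm above the collar's underside.
- stand: Fixed grey tube stand for the seating tool: tube 50 mm outside, 37 mm bore, rim 66 mm above the worktop, on a 72 mm round base. The hole is 58 mm deep. Origin: centre of its underside; z up.
- white_carrier: Bystander: white round wafer carrier, 63 mm diameter, 12 mm thick, lying on the worktop. Origin: centre of its underside.
- dropper: Bystander: amber dropper bottle with black cap, 38 mm diameter, 80 mm tall. Origin: centre of its underside.
- swab_tub: Bystander: white tub with green lid, 58 mm diameter, 68 mm tall. Origin: centre of its underside.
- vial: Bystander: amber glass vial with blue cap, 20 mm diameter, 53 mm tall. Origin: centre of its underside.
- nest_floor (a point): Centre of the nest's floor, 12 mm above the worktop: a round rubber pad on a stiff spring, about 25 N/mm. Pushing the carrier past the balls takes a force that rises to roughly 7 to 15 N and drops again before the carrier meets this floor; there the force rises steeply.
- pusher_collar (a point): Centre of the underside of the tool's collar. Below it a foot with a round black rubber pad, 25 mm diameter. The foot telescopes: the pad's end is anywhere from 34 to 58 mm below this point (65 to 89 mm below the handle's centre), different every time and not reported; it is stiff and stays put during the pressing. z up along the tool.
Things that resemble listed ones, but are neither listed nor needed, are in the scene too. Leave any purple look-alike of the stand alone.

How it is judged (in metres and radians):
On the way, in this order (a step that is already met when the one before it is completed fails the run):
1. the seating tool has been lifted out of its stand (distance of pusher_grip from where it was at the start of the episode above 0.06 m and contact force between pusher and stand below 0.1 N), for 0.1 s.
2. the carrier is pressed firmly on the nest floor by the tool's foot (z of carrier in the frame of nest below 0.013 m and contact force between pusher and carrier above 8 N), for 0.1 s.
At the end, for the whole second after the job is handed in: The blue carrier lies level (within 3 degrees) in the nest, snapped under the balls with its underside at the floor (within 1.5 mm of 12 mm above the worktop); the seating tool stands upright in its stand with its collar down on the rim (within 4 mm), released and at rest (z of carrier in the frame of nest between 0.0095 and 0.0135 m and horizontal distance between carrier and nest below 0.004 m and angle between carrier's own z axis and vertical below 0.05 rad and linear speed of carrier below 0.02 m/s and horizontal distance between pusher_grip and stand below 0.01 m and z of pusher_grip in the frame of stand below 0.101 m and angle between pusher_grip's own z axis and vertical below 0.12 rad); the robot touches nothing.
It fails at once if the tool pushes on the carrier with more than 30 N (contact force between pusher and carrier above 30 N).
It fails at once if the gripper or arm touches the carrier (contact force between any of the fingers, the arm and carrier above 0.5 N).
It fails at once if a bystander is moved by more than 15 mm (distance of any of white_carrier, dropper, swab_tub, vial from where it was at the start of the episode above 0.015 m).
It also fails if it takes over 48 s, if anything falls off the work surface, if the arm or the gripper's body presses on something with over 40 N, if the wrist force passes 120 N, or if a joint passes its speed limit or range.

## Working session

There is one attempt and no reset: what is moved stays moved. The work goes in short steps, Python scripts to look and compute and a tool call to move; the robot and the scene stay as the last step left them, time stands still between calls to the robot, and variables do not carry over. Pictures are saved under pics/ and viewed, at most 10 in all, crops included, and the job is handed in when it is done.

Besides the shell and the picture viewer there is one more tool, called after ">>>" as name([rows], argument=value, ...), one row to a line, values as JSON. step_arm: Moves the arm, as the interface text tells. Its arguments: {"type":"object","properties":{"linear":{"type":"array"},"turn":{"type":"array"},"fingers":{"type":"number"},"force":{"type":"number"}},"required":["linear","turn"]}

```bash
ls; mkdir -p pics
python3 - <<'E'
from workcell import env, cams
import cv2, numpy as np
a=cams.grab_frame("top");b=cams.grab_frame("scene")
cv2.imwrite("pics/top.png",a["color"]);cv2.imwrite("pics/scene.png",b["color"])
for f in(a,b):print(f["fx"],f["cx"],f["cy"],np.round(f["extrinsics"],3).tolist())
s=env.state();print(s["ee_pos"],s["ee_rot"],s["force"],s["gripper_width"],s["time_s"])
np.savez("cal.npz",**{n+k:np.array(f[k]) for n,f in(("top",a),("scene",b)) for k in("fx","fy","cx","cy","extrinsics","color")})
E
```

```text
pics
423.86868830870253 255.5485947946198 193.81227939486647 [[0.014, -0.99, 0.138, 293.637], [-1.0, -0.014, -0.001, -262.35], [0.003, -0.138, -0.99, 1466.648], [0.0, 0.0, 0.0, 1.0]]
449.7782275776779 262.0606368686848 192.0201532912988 [[-0.965, -0.208, 0.158, 317.793], [-0.261, 0.75, -0.608, 514.55], [0.007, -0.628, -0.778, 1059.143], [0.0, 0.0, 0.0, 1.0]]
[ 202.84894879 -537.56834489  224.22197886] [-1.79909885e+02 -2.94970593e-03  2.06724632e+01] [-0.55168171 -0.37156424  0.08629335] 91.15985438465323 0.1
```

View pics/top.png

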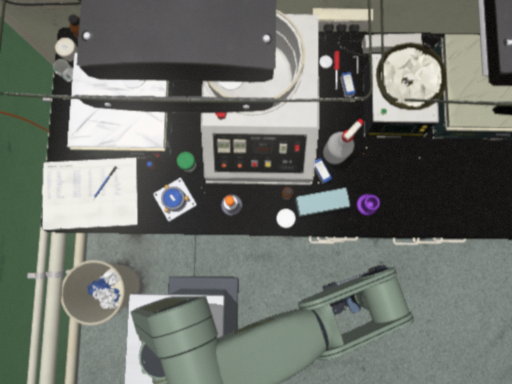

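View pics/scene.png

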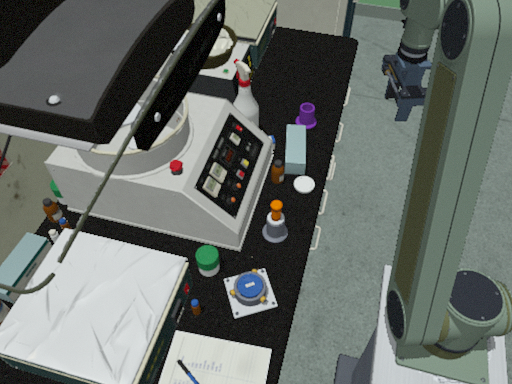

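The top picture shows the orange handle in its grey stand at (231,203), the nest with the blue carrier at (174,198), the tub at (186,160), the vial at (150,163), the dropper at (288,193) and the white carrier at (286,218). 

Things that could be taken for the tool or stand: the purple look-alike at (369,204), which has to be left alone. Blue caps and pens at (346,84), (322,170) and (105,182) could be taken for the carrier. I choose the orange handle at (231,203) and the nest at (174,198).

```bash
cat > h.py <<'E'
import numpy as np, cv2
d=np.load("cal.npz")
def ray(n,u,v):
    T=d[n+"extrinsics"];r=T[:3,:3]@[(u-d[n+"cx"])/d[n+"fx"],(v-d[n+"cy"])/d[n+"fy"],1];return T[:3,3],r
def at_z(n,u,v,z):
    o,r=ray(n,u,v);return np.round(o+r*(z-o[2])/r[2],1)
def tri(p,q):
    (o,r),(a,s)=ray("top",*p),ray("scene",*q)
    k=np.linalg.lstsq(np.c_[r,-s],a-o,rcond=None)[0];P,Q=o+r*k[0],a+s*k[1];return np.round((P+Q)/2,1),np.linalg.norm(P-Q).round(1)
def blob(n,lo,hi,box):
    x0,y0,x1,y1=box;h=cv2.cvtColor(d[n+"color"][y0:y1,x0:x1],cv2.COLOR_BGR2HSV)
    m=cv2.inRange(h,lo,hi);c,l,s,ce=cv2.connectedComponentsWithStats(m);i=1+np.argmax(s[1:,4]);return ce[i]+[x0,y0],s[i]+[x0,y0,0,0,0]
E
python3 - <<'E'
from h import *
O=((3,150,100),(18,255,255));B=((100,120,50),(125,255,255))
for nm,c,bt,bs in(("tool",O,(215,185,250,225),(260,190,295,225)),("carrier",B,(150,175,200,222),(228,265,275,312))):
    p,s=blob("top",*c,bt);q,t=blob("scene",*c,bs);print(nm,p,s,q,t,tri(p,q))
    for z in (47,110,130):print(z,at_z("top",*p,z),at_z("scene",*q,z))
a=cv2.resize(d["topcolor"][180:225,140:300],None,fx=5,fy=5,interpolation=3)
b=cv2.resize(d["scenecolor"][190:325,210:300],None,fx=4,fy=4,interpolation=3)[:,:]
o=np.zeros((600,800,3),np.uint8);o[:225]=a;b=cv2.resize(d["scenecolor"][195:320,195:300],None,fx=3,fy=3,interpolation=3);o[225:600,:315]=b
cv2.imwrite("pics/crop.png",o)
E
```

```text
tool [229.26666667 200.25      ] [226 196   8  10  60] [275.83695652 208.63043478] [270 200  13  21 184] (array([ 460.6, -179.5,  113. ]), np.float64(0.6))
47 [ 468.4 -175.4   47. ] [ 470.9 -227.9   47. ]
110 [ 460.7 -179.3  110. ] [ 461.4 -181.7  110. ]
130 [ 458.2 -180.5  130. ] [ 458.3 -167.   130. ]
carrier [172.11219512 197.57073171] [164 189  17  18 205] [249.47785548 285.36596737] [237 274  26  24 429] (array([475.9,  18.2,  44.3]), np.float64(1.7))
47 [474.7  17.6  47. ] [476.3  19.5  47. ]
110 [466.7   5.2 110. ] [466.5  50.3 110. ]
130 [464.2   1.3 130. ] [463.3  60.1 130. ]
```

View pics/crop.png

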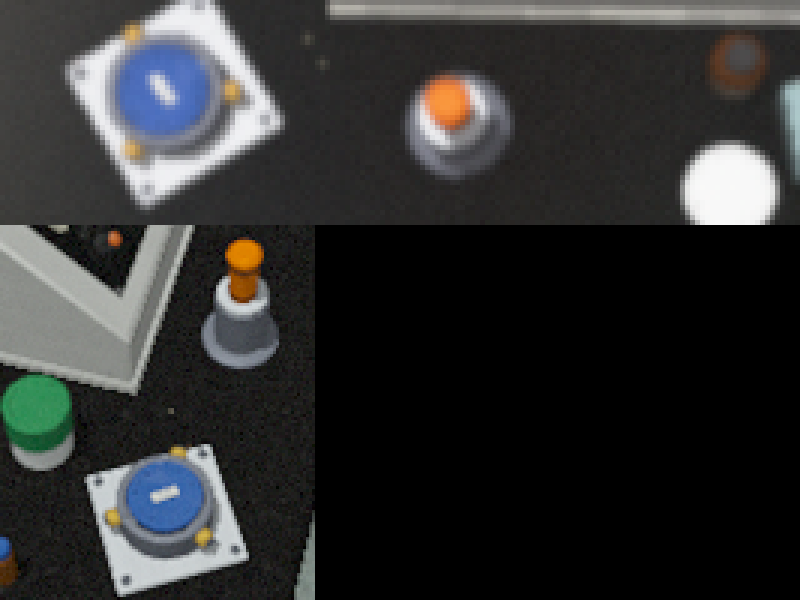

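The crop confirms the choice: the orange handle stands in a grey stand with an aluminium collar, and the blue carrier sits in the nest. The tool triangulates to about (460.5, -180) at z 113, which fits the handle. The carrier comes out at about (475.5, 18.5) at z 44, which fits its top at 47.

>>> step_arm([
  [0.8, -0.53, 0],
  [0.8, -0.53, 0],
  [0.8, -0.53, 0],
  [0.8, -0.53, 0],
  [0.8, -0.53, 0],
  [0.8, -0.53, 0],
  [0.8, -0.53, 0],
], turn=[0.0574, 0.0574, 0.0574, 0.0574, 0.0574, 0.0574, 0.0574])

```text
time_s: 0.98
ee_pos: [371.1, -304.8, 224.8]
ee_rot: [180.0, 0.0, 0.0]
force: [0.4, 0.7, 0.2]
gripper_width: 91.3
gripper_force: 0.0
```

>>> step_arm([
  [0.298, -0.416, 0],
  [0.298, -0.416, 0],
  [0.298, -0.416, 0],
  [0.298, -0.416, 0],
  [0.298, -0.416, 0],
], turn=[0, 0, 0, 0, 0])

```text
time_s: 1.6
ee_pos: [460.1, -181.1, 224.7]
ee_rot: [180.0, 0.0, -0.1]
force: [-1.0, 0.1, -0.5]
gripper_width: 91.4
gripper_force: 0.0
```

Run:
```python
from workcell import env, cams
import cv2, numpy as np
s=env.state();w=cams.grab_frame("wrist");cv2.imwrite("pics/w1.png",w["color"])
print(s["ee_pos"],s["ee_rot"],np.round(w["tool_from_camera"],3).tolist(),w["fx"],w["cx"],w["cy"])
```

```text
[ 460.05043084 -181.10598845  224.73572607] [ 1.79964369e+02  4.97473046e-02 -7.99989060e-02] [[-0.001, -0.956, -0.293, 82.267], [1.0, -0.001, 0.001, 0.143], [-0.001, -0.293, 0.956, -161.005], [0.0, 0.0, 0.0, 1.0]] 313.06556207865185 252.8480494593424 192.7007701037877
```

View pics/w1.png

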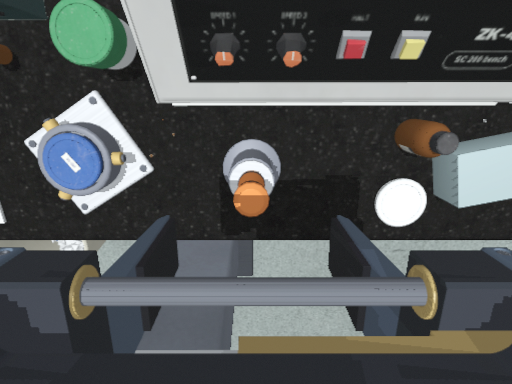

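The wrist view shows the knob at (251,200), the stand base round (251,168) and the nest with the carrier at (75,160).

```bash
cat >> h.py <<'E'
from scipy.spatial.transform import Rotation as R
def wz(u,v,z,w,p,e):
    T=np.array(w["tool_from_camera"]);M=R.from_euler("xyz",e,degrees=True).as_matrix()
    r=M@T[:3,:3]@[(u-w["cx"])/w["fx"],(v-w["cy"])/w["fy"],1];o=M@T[:3,3]+p;return np.round(o+r*(z-o[2])/r[2],1)
def cen(img,lo,hi,box):
    x0,y0,x1,y1=box;m=cv2.inRange(cv2.cvtColor(img[y0:y1,x0:x1],cv2.COLOR_BGR2HSV),lo,hi)
    c=max(cv2.findContours(m,0,2)[0],key=cv2.contourArea);e=cv2.fitEllipse(cv2.convexHull(c));return np.array(e[0])+[x0,y0],e[1],cv2.boundingRect(c)
E
python3 - <<'E'
from h import *
from workcell import env, cams
s=env.state();w=cams.grab_frame("wrist");I=w["color"];a=(w,s["ee_pos"],s["ee_rot"])
c,ax,_=cen(I,(100,120,50),(125,255,255),(30,110,130,215));print("carrier",c,ax,wz(*c,47,*a))
x0,y0=215,130;m=cv2.inRange(cv2.cvtColor(I[y0:235,x0:290],cv2.COLOR_BGR2HSV),(3,150,60),(18,255,255))
ys,xs=np.where(m>0);print("orange rows",ys.min()+y0,ys.max()+y0)
for y in range(ys.min(),ys.max()+1,4):print(y+y0,xs[ys==y].min()+x0,xs[ys==y].max()+x0,end=";")
# knob circle: lower part
for z in (122,128,132):print(z,wz(251,200,z,*a))
# stand base/collar widths
g=cv2.cvtColor(I,cv2.COLOR_BGR2GRAY)
for y in range(140,200,5):print(y,''.join('%4d'%v for v in g[y,216:290:3]))
E
```

```text
carrier [ 72.38365555 160.63199997] (53.04282760620117, 61.90755844116211) [475.9  16.2  47. ]
orange rows 172 216
172 250 251;176 242 259;180 240 262;184 239 263;188 238 263;192 236 266;196 233 268;200 233 268;204 234 268;208 235 266;212 239 263;216 247 255;122 [ 454.7 -179.9  122. ]
128 [ 456.7 -179.9  128. ]
132 [ 458.  -179.9  132. ]
140   36  34  35  37  35  33  38  33  34 132 164 180 180 171 152  69  44  38  36  37  35  37  37  37  40
145   35  33  30  32  36  38 156 185 188 190 190 191 188 185 182 177 174 167  65  58  43  39  42  35  40
150   40  33  35  36  98 178 182 187 190 160 108  98  97 100 115 174 176 171 167 158  38  37  38  37  37
155   38  37  37  96 172 177 183 120  99 100  99  98  97  95  94  89  88 162 168 165 158  36  38  36  35
160   37  39  39 167 171 177 100 100 134 190 172 169 185 176 179 159  87  86 113 164 161 103  35  36  39
165   33  36  61 165 170 136 148 209 251 250 250 249 249 249 249 251 224 154  81 117 161 155  39  39  37
170   37  41  42 163 166 165 244 246 247 247 248 196 181 230 249 249 249 249 178 100 144 148  35  37  38
175   39  51  29 120 155 241 248 249 235 111 122 119 118 114 107 147 244 244 244 122 103  89  38  41  42
180   40  31  27  32 100 198 198 199 118 121 108  89  89 110 105 102 150 172 247 192  93  30  31  30  29
185   37  29  33  26  51 174 173 143 116 171 181 180 179 178 168 121 113 175 175 177  25  30  28  22  25
190   37  33  25  26  31 135 171 173 182 183 198 195 195 192 181 174 166 167 175  28  27  24  22  23  22
195   38  36  24  24  23  21 107 122 127 149 147 148 148 147 147 145 134 121  25  24  26  27  25  26  27
```

Run:
```python
from h import *
from workcell import env, cams
s=env.state();w=cams.grab_frame("wrist");a=(w,s["ee_pos"],s["ee_rot"])
print(wz(251,158.7,72,*a)-[23,0,0],wz(228.5,172,72,*a),wz(275,172,72,*a))
print(wz(251,138.5,8,*a)-[36,0,0], wz(251,138.5,5,*a)-[36,0,0])
```

```text
[ 459.2 -179.7   72. ] [ 468.4 -156.5   72. ] [ 468.3 -204.3   72. ]
[ 458.4 -179.5    8. ] [ 458.1 -179.5    5. ]
```

>>> step_arm([
  [-0.002, -0.004, 0.2],
  [-0.002, -0.004, 0.38],
  [-0.002, -0.004, 0.44],
  [-0.002, -0.004, 0.452],
  [-0.002, -0.004, 0.452],
], turn=[0, 0, 0, 0, 0])

```text
time_s: 2.38
ee_pos: [460.6, -179.2, 90.0]
ee_rot: [180.0, -0.1, -0.0]
force: [1.0, -0.1, 0.3]
gripper_width: 91.1
gripper_force: 0.0
```

>>> step_arm([
  [0, 0, 0],
  [0, 0, 0],
  [0, 0, 0],
  [0, 0, 0],
  [0, 0, 0],
  [0, 0, 0],
], turn=[0, 0, 0, 0, 0, 0], fingers=1, force=60)

```text
time_s: 3.12
ee_pos: [460.2, -178.5, 89.3]
ee_rot: [180.0, 0.0, 0.0]
force: [0.3, 0.3, 0.3]
gripper_width: 34.3
gripper_force: 0.0
```

>>> step_arm([
  [0, 0, 0],
  [0, 0, 0],
  [0, 0, 0],
  [0, 0, 0],
], turn=[0, 0, 0, 0])

```text
time_s: 3.62
ee_pos: [460.2, -178.6, 89.4]
ee_rot: [180.0, -0.0, 0.0]
force: [0.7, -0.7, 0.2]
gripper_width: 27.9
gripper_force: 60.0
```

>>> step_arm([
  [0, 0, -0.03],
  [0, 0, -0.1],
  [0, 0, -0.2],
  [0, 0, -0.3],
  [0, 0, -0.4],
  [0, 0, -0.4],
  [0, 0, -0.4],
], turn=[0, 0, 0, 0, 0, 0, 0])

```text
time_s: 4.5
ee_pos: [459.4, -178.1, 208.3]
ee_rot: [-180.0, 0.1, 0.0]
force: [-0.9, -0.6, -2.2]
gripper_width: 28.1
gripper_force: 60.0
```

Run:
```python
from h import *
from workcell import env, cams
s=env.state();w=cams.grab_frame("wrist");I=w["color"]
f=cams.grab_frame("scene")["color"];t=cams.grab_frame("top")["color"]
print(s["ee_pos"],s["force"],s["gripper_width"])
o=np.zeros((600,800,3),np.uint8);o[:384,:512]=I;o[:216+384,512:]=0
o[384:600,:288]=cv2.resize(t[170:242,200:296],None,fx=3,fy=3)
o[0:600,512:800]=cv2.resize(f[90:290,226:322],(288,600))
cv2.imwrite("pics/w2.png",o)
```

```text
[ 459.37486988 -178.08589188  208.28964855] [-0.90110627 -0.5906212  -2.18830166] 28.111304126508685
```

View pics/w2.png

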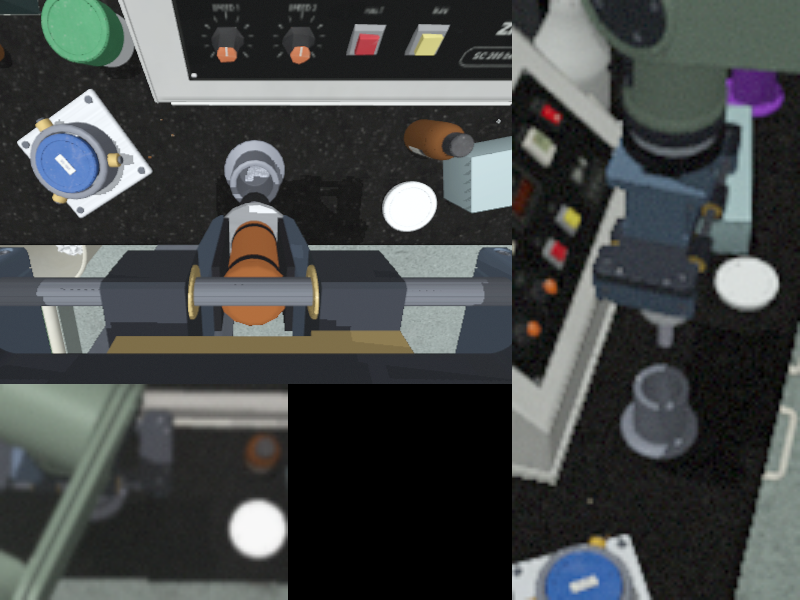

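The tool hangs upright in the gripper with its short, thin foot visible, and the stand is empty. In the wrist picture the nest is at (75,165) and the bystanders haven't moved. Next I go over the nest.

>>> step_arm([
  [0.013, -0.16, 0],
  [0.026, -0.33, 0],
  [0.04, -0.5, 0],
  [0.053, -0.62, 0],
  [0.053, -0.657, 0],
  [0.053, -0.657, 0],
  [0.053, -0.657, 0],
], turn=[0, 0, 0, 0, 0, 0, 0])

```text
time_s: 5.52
ee_pos: [475.9, 17.5, 209.1]
ee_rot: [180.0, 0.0, -0.1]
force: [-0.6, 0.1, -1.5]
gripper_width: 27.7
gripper_force: 60.0
```

Run:
```python
from h import *
from workcell import env, cams
s=env.state();w=cams.grab_frame("wrist");I=w["color"];f=cams.grab_frame("scene")["color"]
a=(w,s["ee_pos"],s["ee_rot"])
np.savez("w3.npz",I=I,p=s["ee_pos"],e=s["ee_rot"])
print(s["ee_pos"],s["force"])
for t in range(1):
    c,ax,b=cen(I,(100,120,50),(125,255,255),(190,100,320,240));print(c,ax,b,wz(*c,47,*a))
o=np.zeros((600,800,3),np.uint8);o[:384,:512]=I
o[0:600,512:800]=cv2.resize(f[165:315,210:282],(288,600),interpolation=3)
cv2.imwrite("pics/w3.png",o)
```

```text
[475.8961866   17.53553434 209.05375852] [-0.61087942  0.08811831 -1.5248618 ]
[251.72381973 178.16741943] (56.553794860839844, 58.50136184692383) (33, 50, 59, 54) [475.3  18.3  47. ]
```

View pics/w3.png

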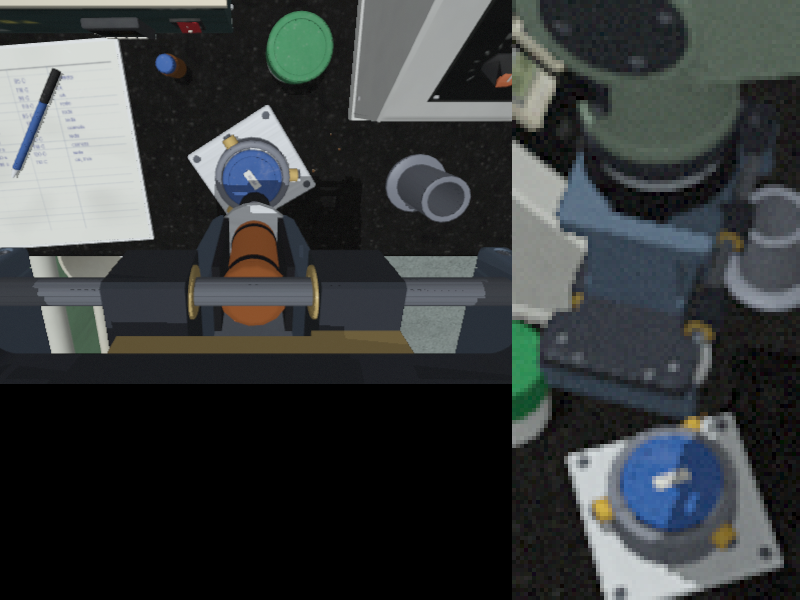

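The wrist view shows the carrier centred at about (252,178), which works out to (475.3, 18.3) at z 47. That's within 1 mm of the TCP. I'll descend in stages, watching the force.

>>> step_arm([
  [-0.001, -0.002, 0.08],
  [-0.001, -0.002, 0.16],
  [-0.001, -0.002, 0.22],
  [-0.001, -0.002, 0.25],
  [-0.001, -0.002, 0.26],
  [-0.001, -0.002, 0.26],
  [-0.001, -0.002, 0.26],
], turn=[0, 0, 0, 0, 0, 0, 0])

```text
time_s: 6.5
ee_pos: [476.3, 19.2, 132.0]
ee_rot: [180.0, -0.1, 0.0]
force: [-0.1, -0.3, -1.3]
gripper_width: 28.4
gripper_force: 60.0
```

Run:
```python
from h import *
from workcell import env, cams
s=env.state();f=cams.grab_frame("scene")["color"];w=cams.grab_frame("wrist")["color"]
print(s["ee_pos"],s["force"])
o=np.zeros((600,800,3),np.uint8);o[:,:400]=cv2.resize(f[240:315,225:275],(400,600),interpolation=3)
o[:300,400:]=cv2.resize(w[130:280,150:350],(400,300),interpolation=3)
cv2.imwrite("pics/w4.png",o)
```

```text
[476.25171479  19.15927283 131.99180836] [-0.10809905 -0.29107903 -1.25222043]
```

View pics/w4.png

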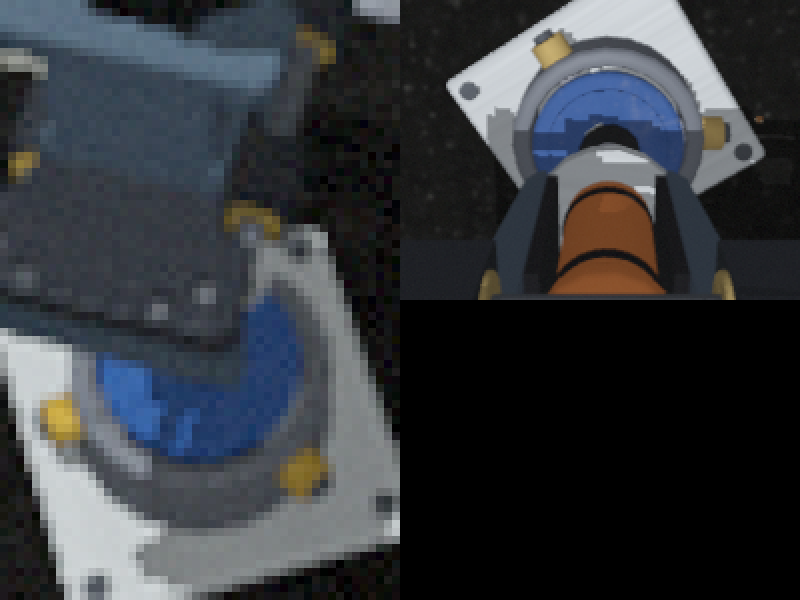

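The foot is over the middle of the carrier (black pad at about (605,140) in the crop) and hasn't touched yet. I'll step down slowly.

>>> step_arm([
  [0, 0, 0.005],
  [0, 0, 0.01],
  [0, 0, 0.01],
  [0, 0, 0.01],
], turn=[0, 0, 0, 0])

```text
time_s: 7.1
ee_pos: [475.8, 19.2, 128.3]
ee_rot: [180.0, 0.0, 0.0]
force: [-0.5, -0.1, -2.3]
gripper_width: 27.9
gripper_force: 60.0
```

>>> step_arm([
  [0, 0, 0.005],
  [0, 0, 0.01],
  [0, 0, 0.01],
  [0, 0, 0.01],
], turn=[0, 0, 0, 0])

```text
time_s: 7.6
ee_pos: [476.0, 19.2, 125.6]
ee_rot: [180.0, -0.0, 0.0]
force: [0.2, -0.3, 2.5]
gripper_width: 28.0
gripper_force: 60.0
```

>>> step_arm([
  [0, 0, 0.005],
  [0, 0, 0.01],
  [0, 0, 0.01],
  [0, 0, 0.01],
], turn=[0, 0, 0, 0])

```text
time_s: 8.1
ee_pos: [476.1, 19.3, 122.6]
ee_rot: [-180.0, -0.1, 0.0]
force: [-0.3, -0.6, 4.7]
gripper_width: 27.7
gripper_force: 60.0
```

Contact is at a TCP height of about 126–127 (foot about 88 mm below the grip), so the floor should come at about 103–104. I continue in small steps.

>>> step_arm([
  [0, 0, 0.003],
  [0, 0, 0.006],
  [0, 0, 0.008],
  [0, 0, 0.01],
  [0, 0, 0.01],
], turn=[0, 0, 0, 0, 0])

```text
time_s: 8.72
ee_pos: [476.2, 19.1, 119.7]
ee_rot: [180.0, -0.1, 0.0]
force: [0.4, 0.9, 7.5]
gripper_width: 28.1
gripper_force: 60.0
```

>>> step_arm([
  [0, 0, 0.003],
  [0, 0, 0.006],
  [0, 0, 0.008],
  [0, 0, 0.01],
  [0, 0, 0.01],
], turn=[0, 0, 0, 0, 0])

```text
time_s: 9.35
ee_pos: [477.2, 19.2, 117.7]
ee_rot: [180.0, -0.2, 0.0]
force: [0.5, 1.2, 11.4]
gripper_width: 27.8
gripper_force: 60.0
```

>>> step_arm([
  [0, 0, 0.003],
  [0, 0, 0.006],
  [0, 0, 0.008],
  [0, 0, 0.01],
  [0, 0, 0.01],
], turn=[0, 0, 0, 0, 0])

```text
time_s: 9.98
ee_pos: [476.0, 19.1, 113.5]
ee_rot: [180.0, -0.0, 0.0]
force: [-0.1, -0.9, 4.3]
gripper_width: 28.3
gripper_force: 60.0
```

>>> step_arm([
  [0, 0, 0.004],
  [0, 0, 0.008],
  [0, 0, 0.012],
  [0, 0, 0.016],
  [0, 0, 0.016],
], turn=[0, 0, 0, 0, 0])

```text
time_s: 10.6
ee_pos: [474.7, 19.2, 107.5]
ee_rot: [180.0, 0.2, 0.0]
force: [-0.1, -0.2, -1.8]
gripper_width: 27.8
gripper_force: 60.0
```

>>> step_arm([
  [0, 0, 0.002],
  [0, 0, 0.004],
  [0, 0, 0.004],
  [0, 0, 0.004],
], turn=[0, 0, 0, 0])

```text
time_s: 11.1
ee_pos: [475.8, 19.2, 107.4]
ee_rot: [180.0, -0.0, 0.0]
force: [0.4, 0.2, -1.7]
gripper_width: 27.7
gripper_force: 60.0
```

The carrier has snapped through and the force is back to free. Now fine steps.

>>> step_arm([
  [0, 0, 0.0015],
  [0, 0, 0.003],
  [0, 0, 0.003],
  [0, 0, 0.003],
], turn=[0, 0, 0, 0])

```text
time_s: 11.6
ee_pos: [475.8, 19.2, 106.4]
ee_rot: [180.0, -0.0, 0.0]
force: [0.0, -0.6, -1.2]
gripper_width: 27.9
gripper_force: 60.0
```

>>> step_arm([
  [0, 0, 0.001],
  [0, 0, 0.002],
  [0, 0, 0.002],
  [0, 0, 0.002],
], turn=[0, 0, 0, 0])

```text
time_s: 12.1
ee_pos: [475.8, 19.2, 105.8]
ee_rot: [180.0, -0.0, 0.0]
force: [0.6, -0.3, -1.1]
gripper_width: 28.2
gripper_force: 60.0
```

>>> step_arm([
  [0, 0, 0.001],
  [0, 0, 0.002],
  [0, 0, 0.002],
  [0, 0, 0.002],
], turn=[0, 0, 0, 0])

```text
time_s: 12.6
ee_pos: [475.8, 19.2, 105.3]
ee_rot: [180.0, -0.0, 0.0]
force: [-0.5, 1.0, -1.8]
gripper_width: 28.1
gripper_force: 60.0
```

>>> step_arm([
  [0, 0, 0.001],
  [0, 0, 0.002],
  [0, 0, 0.002],
], turn=[0, 0, 0])

```text
time_s: 12.98
ee_pos: [475.7, 19.2, 104.6]
ee_rot: [180.0, 0.0, 0.0]
force: [0.5, -0.3, -1.3]
gripper_width: 28.1
gripper_force: 60.0
```

>>> step_arm([
  [0, 0, 0.001],
  [0, 0, 0.002],
  [0, 0, 0.002],
], turn=[0, 0, 0])

```text
time_s: 13.35
ee_pos: [475.7, 19.2, 104.0]
ee_rot: [180.0, 0.0, 0.0]
force: [0.6, -0.4, -1.6]
gripper_width: 27.9
gripper_force: 60.0
```

>>> step_arm([
  [0, 0, 0.001],
  [0, 0, 0.0015],
  [0, 0, 0.0015],
], turn=[0, 0, 0])

```text
time_s: 13.72
ee_pos: [475.9, 19.2, 103.7]
ee_rot: [180.0, -0.0, 0.0]
force: [0.7, -0.1, -0.8]
gripper_width: 28.3
gripper_force: 60.0
```

>>> step_arm([
  [0, 0, 0.001],
  [0, 0, 0.0015],
  [0, 0, 0.0015],
], turn=[0, 0, 0])

```text
time_s: 14.1
ee_pos: [476.1, 19.2, 103.5]
ee_rot: [180.0, -0.1, 0.0]
force: [-0.3, -0.1, 2.4]
gripper_width: 28.1
gripper_force: 60.0
```

>>> step_arm([
  [0, 0, 0.001],
  [0, 0, 0.0015],
  [0, 0, 0.0015],
], turn=[0, 0, 0])

```text
time_s: 14.48
ee_pos: [476.3, 19.2, 103.2]
ee_rot: [180.0, -0.1, 0.0]
force: [0.4, -0.2, 4.9]
gripper_width: 27.9
gripper_force: 60.0
```

>>> step_arm([
  [0, 0, 0.001],
  [0, 0, 0.0015],
  [0, 0, 0.0015],
], turn=[0, 0, 0])

```text
time_s: 14.85
ee_pos: [476.6, 19.2, 103.1]
ee_rot: [180.0, -0.1, 0.0]
force: [0.1, -0.3, 6.6]
gripper_width: 28.4
gripper_force: 60.0
```

>>> step_arm([
  [0, 0, 0.001],
  [0, 0, 0.0015],
  [0, 0, 0.0015],
], turn=[0, 0, 0])

```text
time_s: 15.22
ee_pos: [476.9, 19.2, 102.9]
ee_rot: [180.0, -0.2, 0.0]
force: [-0.2, 0.0, 8.6]
gripper_width: 28.0
gripper_force: 60.0
```

>>> step_arm([
  [0, 0, 0.001],
  [0, 0, 0.002],
  [0, 0, 0.0025],
  [0, 0, 0.0025],
], turn=[0, 0, 0, 0])

```text
time_s: 15.72
ee_pos: [477.4, 19.2, 102.7]
ee_rot: [180.0, -0.2, 0.0]
force: [-0.2, 0.1, 11.7]
gripper_width: 27.9
gripper_force: 60.0
```

>>> step_arm([
  [0, 0, 0.001],
  [0, 0, 0.002],
  [0, 0, 0.0025],
  [0, 0, 0.0025],
], turn=[0, 0, 0, 0])

```text
time_s: 16.23
ee_pos: [477.9, 19.2, 102.4]
ee_rot: [180.0, -0.3, 0.0]
force: [-0.9, -0.8, 14.2]
gripper_width: 27.9
gripper_force: 60.0
```

That's about 16 N on the floor at the expected height (103.5 contact, 102.4 now), which meets the requirement. I retract straight up and view the nest.

>>> step_arm([
  [0, 0, -0.01],
  [0.001, 0.002, -0.04],
  [0.001, 0.002, -0.12],
  [0.001, 0.002, -0.22],
  [0.001, 0.002, -0.32],
  [0.001, 0.002, -0.3635],
  [0.001, 0.002, -0.3635],
  [0.001, 0.002, -0.3635],
], turn=[0, 0, 0, 0, 0, 0, 0, 0])

```text
time_s: 17.23
ee_pos: [475.1, 18.6, 208.0]
ee_rot: [180.0, 0.2, 0.0]
force: [-0.1, -0.4, -1.0]
gripper_width: 28.3
gripper_force: 60.0
```

Run:
```python
from h import *
from workcell import env, cams
s=env.state();f=cams.grab_frame("scene")["color"];w=cams.grab_frame("wrist")["color"]
print(s["ee_pos"],s["force"])
o=np.zeros((600,800,3),np.uint8);o[:,:400]=cv2.resize(f[240:315,225:275],(400,600),interpolation=3)
o[:300,400:]=cv2.resize(w[90:240,150:350],(400,300),interpolation=3)
o[300:,400:]=cv2.resize(w[180:330,150:350],(400,300),interpolation=3)
cv2.imwrite("pics/w5.png",o)
```

```text
[475.12946922  18.59111499 207.97373403] [-0.07578414 -0.36292126 -1.02200914]
```

View pics/w5.png

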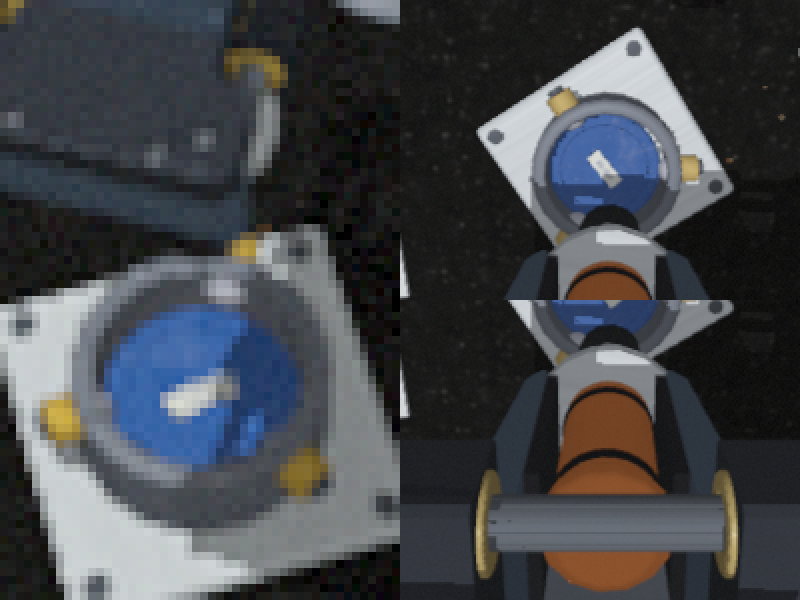

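The carrier sits level and deep in the ring under the balls, and the tool is still straight in the grip. I retrace the way back to the stand.

>>> step_arm([
  [-0.013, 0.16, 0],
  [-0.026, 0.33, 0],
  [-0.04, 0.5, 0],
  [-0.053, 0.62, 0],
  [-0.053, 0.657, 0],
  [-0.053, 0.657, 0],
  [-0.053, 0.657, 0],
  [-0.053, 0.657, 0],
], turn=[0, 0, 0, 0, 0, 0, 0, 0])

```text
time_s: 18.32
ee_pos: [460.3, -177.4, 209.3]
ee_rot: [-180.0, 0.0, 0.1]
force: [-0.7, -0.7, -2.2]
gripper_width: 27.9
gripper_force: 60.0
```

>>> step_arm([
  [0, 0, 0.06],
  [0, 0, 0.14],
  [0, 0, 0.2],
  [0, 0, 0.24],
  [0, 0, 0.28],
  [0, 0, 0.28],
], turn=[0, 0, 0, 0, 0, 0])

```text
time_s: 19.08
ee_pos: [459.8, -178.2, 124.7]
ee_rot: [-180.0, 0.1, 0.0]
force: [-0.0, 0.0, -1.8]
gripper_width: 28.0
gripper_force: 60.0
```

>>> step_arm([
  [0, 0, 0.03],
  [0, 0, 0.06],
  [0, 0, 0.09],
  [0, 0, 0.105],
  [0, 0, 0.114],
  [0, 0, 0.114],
], turn=[0, 0, 0, 0, 0, 0])

```text
time_s: 19.82
ee_pos: [460.2, -178.5, 91.1]
ee_rot: [180.0, 0.0, 0.0]
force: [0.1, -0.3, -1.1]
gripper_width: 28.5
gripper_force: 60.0
```

>>> step_arm([
  [0, 0, 0.003],
  [0, 0, 0.005],
  [0, 0, 0.006],
  [0, 0, 0.006],
], turn=[0, 0, 0, 0])

```text
time_s: 20.32
ee_pos: [460.2, -178.5, 89.4]
ee_rot: [180.0, -0.0, 0.0]
force: [-0.4, 0.3, -1.2]
gripper_width: 28.1
gripper_force: 60.0
```

>>> step_arm([
  [0, 0, 0.002],
  [0, 0, 0.003],
  [0, 0, 0.003],
], turn=[0, 0, 0])

```text
time_s: 20.7
ee_pos: [460.6, -178.8, 89.2]
ee_rot: [180.0, -0.1, 0.0]
force: [-1.2, -0.8, 4.9]
gripper_width: 28.1
gripper_force: 60.0
```

The collar now bears on the rim (about 6 N). I release by opening, then rise clear.

>>> step_arm([
  [0, 0, 0],
  [0, 0, 0],
  [0, 0, 0],
  [0, 0, 0],
  [0, 0, 0],
  [0, 0, 0],
  [0, 0, 0],
  [0, 0, 0],
], turn=[0, 0, 0, 0, 0, 0, 0, 0], fingers=-1)

```text
time_s: 21.7
ee_pos: [460.2, -178.5, 88.5]
ee_rot: [180.0, -0.0, 0.0]
force: [-1.2, -0.2, -0.2]
gripper_width: 90.8
gripper_force: 0.0
```

>>> step_arm([
  [0, 0, -0.04],
  [0, 0, -0.12],
  [0, 0, -0.25],
  [0, 0, -0.4],
  [0, 0, -0.45],
  [0, 0, -0.45],
  [0, 0, -0.45],
], turn=[0, 0, 0, 0, 0, 0, 0])

```text
time_s: 22.58
ee_pos: [459.2, -178.1, 221.9]
ee_rot: [-179.9, 0.2, 0.0]
force: [0.4, 0.3, -0.2]
gripper_width: 91.1
gripper_force: 0.0
```

Run:
```python
from h import *
from workcell import env, cams
s=env.state();print(s["ee_pos"],s["force"],s["gripper_width"],s["time_s"])
w=cams.grab_frame("wrist")["color"];f=cams.grab_frame("scene")["color"]
o=np.zeros((600,800,3),np.uint8);o[:384,:512]=w;o[:,512:]=cv2.resize(f[170:320,215:287],(288,600),interpolation=3)
cv2.imwrite("pics/w6.png",o)
```

```text
[ 459.21095028 -178.09396857  221.90102936] [ 0.3907806   0.32799885 -0.24997041] 91.10661782146732 22.575
```

View pics/w6.png

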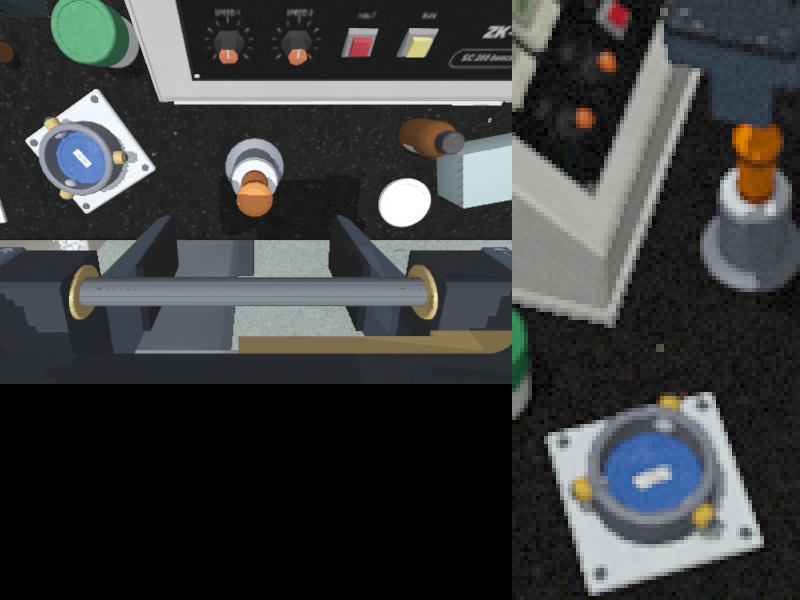

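The tool stands upright in its stand (knob at (254,199), as at the start), the carrier is level and home, and the bystanders haven't moved. I hand the job in.

```bash
python3 -c "
from workcell import env
print(env.job_done())"
```

```text
the job is handed in; nothing more can be done
None
```

I handed the job in at about 22.6 s of the 48 s allowed: the carrier was pressed onto the nest floor at about 16 N and looks level and home under the balls, and the tool is upright back in its stand; the hand-in gave no verdict, so a pass is not confirmed.

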